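# Layer two tube racks and hold the carrier board out at the mark

### The arm

A 6-joint arm with a two-finger parallel gripper is mounted at the origin on the work surface. World frame = base frame: x ahead of the robot, y to its left, z up, the work surface at z = 0. Lengths are in mm, angles in degrees, forces in N, time in s.
With the tool pointing down it reaches from about 350 to 850 mm from the base axis. Payload 8.1 kg.
Tool frame: the origin (TCP) lies midway between the tips of the shut fingers; the grasp point (between the pads) lies 19 mm behind it (r.pinch_z is the distance from the TCP to the grasp point, in mm); z points along the fingers, y is the line along which they close (so a half turn about z gives the same grasp; the last joint's range is limited). The gripper opens to 85 mm and grips with 20 to 120 N. Pads are 22 mm wide; open, the fingers measure 114 mm over their backs; the gripper's body (76 mm by 85 mm) begins 54 mm behind the grasp point. The pads swing forward as they close: fully open they stand 13 mm farther back than shut.
Start: joints at [-71.585, 7.471, 85.268, -0, 87.261, -4.893], TCP at [237.423, -551.031, 210.992] pointing down, gripper open.
Joint ranges: [-169.43, 169.43], [-51.17, 129.36], [1.28, 143.12], [-76.62, 256.62], [0, 156.53], [-152.29, 152.29]. Speed limits (degrees/s): [136.94, 136.94, 159.86, 180, 180, 180].

### API

Orientations are given as [roll, pitch, yaw] about the fixed x, y, z axes, in that order (R = Rz(yaw) Ry(pitch) Rx(roll)).
In Python, from bench import sensors, optics, job, r gives the robot as it stands.
- The arm moves only by the tool play_rows, never from a script. Its argument "motion" is a list that holds one entry, the list of rows, each a list of 6 numbers: the shift along the tool's x, y, z in cm, then the turn, a rotation vector about the tool's x, y, z in degrees. In form: [[[x, y, z, ax, ay, az], ...]]. A call has 1 to 5 rows; each row is the pose to reach, as a shift and turn from the pose commanded when the call began, along the tool's axes at that moment; what a row does not reach only later rows make up. A row lasts 1/10 s, in which the tool goes at most 50 mm and 8.59 degrees, less where a joint would pass 70% of its speed; a pose out of reach is approached as far as the arm can. A call with a gripper value outside its range is refused whole. "jaw" is the opening, from 0 (shut) to 1 (fully open), set as the call begins (left out, the last holds). The fingers move at their own pace and stop on an object; "squeeze" is the grip in N (left out, the last holds). Time passes only in rows, so rows that repeat a pose let the fingers close. It gives the time, the measured TCP pose, the force, the opening and the grip force at its end, in the units of the state.
- sensors.sense(): the state, without advancing time (a new reading comes with each control period).
- optics.snapshot(name): name is "side" or "top"; returns a dict with "pixels" (400x640x3 uint8, red, green, blue), "mtx" (3x3 intrinsics, pixels), "k1" (the pictures are not rectified: a ray, as slopes to the right and down, at radius r is drawn at 1 + k1 r^2 times it, then the intrinsics apply), "R" (3x3) and "t" (3): a world point X has camera coordinates R X + t. Camera axes: x right, y down, z forward; pixel columns grow to the right and rows downward; lengths in mm; the calibration is good to about 2 mm. A picture is of the moment at which its call begins. There is no depth.
- job.hand_in(): hands the job in; it is judged then, once.
The state is a dict: "time": time; "joint_pos": joint angles; "qd": joint speeds; "joint_efforts": joint torques, N m; "tool_pos": TCP position; "tcp_rot": TCP orientation; "ft_force": force on the tool from outside, world axes, zero at the start; "wrist_torque": the same for the moment, N m; "finger_gap": finger opening in mm; "grip_force": force on a finger pad.
Only numpy, scipy, OpenCV 4.12 (cv2) and the standard library are available. Lean on these libraries where they do the work, as an engineer would, in place of code of your own. Each camera call takes 0.05 s, during which the arm holds its last target. There are 200 camera calls.

### The job

With the carrier board still back on its riser, lay the orange separator sheet squarely on the green tube rack and stack the blue rack squarely on the sheet. Then slide the board straight out by its black handle, away from you, until its front edge is in line with the red pointer, keeping it flat on the riser and the stack in place. The loaded board would tip there if let go, so finish while still holding it level by the handle, and leave the other bench things alone.

Things in the scene. Friction and masses are not known exactly. Their poses are not given: they have to be found in the camera images.
- riser: Fixed low bench stand with an aluminium top plate 200 (x) x 150 (y) mm, top face 60 mm above the bench. Origin on the bench under its centre; +x is the outward direction (away from the robot, roughly), and its outer edge is at x = +100 mm.
- board: Loose brown board, 220 (x) x 100 (y) x 8 mm, 0.28 kg, flat on the riser, parallel to it within 0.04 rad, overhanging its outer edge by 15 to 40 mm. Origin: centre of underside; +x outward. Black upright handle fin 40 (x) x 14 (y) mm at x = -85 mm, z = 8 to 40 mm: push it outward to slide the board. With both racks on, it tips past 80 to 95 mm of overhang unless the handle is held.
- board_front (a point): Middle of the board's front (outer) end face, at half its thickness (x = +110, z = +4 mm of the board); a thin yellow line marks that end on top.
- board_grip (a point): Point to grip on the black handle fin (board x = -85, z = +30 mm, i.e. 10 mm below the fin's top); fin thickness 14 mm along board y.
- lower_rack: Green tube rack with flush white caps, 108 (x) x 54 (y) x 30 (z) mm, about 0.12 kg, standing loose on the outer half of the board, long side along the board. Origin at the centre of its underside; flat top at z = 30 mm.
- upper_rack: Blue tube rack, same size (108 x 54 x 30 mm, about 0.12 kg), standing on the bench to the robot's right. Origin at the centre of its underside, x along its long side.
- rest: Fixed grey block 90 (x) x 36 (y) x 24 (z) mm on the bench to the robot's right, on which the sheet waits. Origin at the centre of its underside.
- sheet: Orange rigid plastic separator sheet 114 (x) x 62 (y) x 5 (z) mm, 50 g, lying on the rest with its long edges overhanging it by 13 mm. Origin at the centre of its underside, x along its long side. It is 8 mm wider and 6 mm longer than a rack.
- pointer (a point): Tip of the red pointer bar (3 mm thick) of a fixed little steel stand beyond the riser, left of the board's path; it points across to the board at board height, 64 mm above the bench, 62 mm left of the riser's middle line. Axes parallel to the riser's; the board's front face must come into its plane x = 0, which is 105 to 130 mm out from the riser's outer edge.
- media_bottle: Bystander: glass bottle with blue cap, 70 mm across, 160 mm tall. Origin under its centre.
- stain_jar: Bystander: amber jar with white cap, 60 mm across, 85 mm tall. Origin under its centre.
- beaker: Bystander: glass beaker 70 mm across, 90 mm tall. Origin under its centre.
- tip_box: Bystander: clear open pipette-tip box 120 x 85 x 55 mm. Origin under its centre.
- tape_roll: Bystander: green roll of tape 60 mm across, 20 mm tall. Origin under its centre.
Not all that is in view belongs to the job. What is shaped like the upper_rack but pink is not meant.

How it is judged:
By the outcome, as a careful person would: the job done as asked, in the order asked, and still so for the second after the job is handed in, while the arm keeps its last pose, push and grip.
It also fails if it takes over 72 s, if anything falls off the work surface, if the arm or the gripper's body presses on something with over 40 N, if the wrist force passes 120 N, or if a joint passes its speed limit or range.

## Working session

There is one attempt and no reset: what is moved stays moved. The work goes in short steps, Python scripts to look and compute and a tool call to move; the robot and the scene stay as the last step left them, time stands still between calls to the robot, and variables do not carry over. Pictures are saved under pics/ and viewed, at most 10 in all, crops included, and the job is handed in when it is done.

Besides the shell and the picture viewer there is one more tool, called after "Emit:" as a command line: name --argument value ..., lists and objects as JSON in quotes. play_rows: Moves the arm, as the interface text tells. Its arguments: {"type":"object","properties":{"motion":{"type":"array","items":{"type":"array","items":{"type":"array","items":{"type":"number"}}}},"jaw":{"type":"number"},"squeeze":{"type":"number"}},"required":["motion"]}

```bash
mkdir -p pics; ls; cat > h.py <<'E'
import numpy as np, cv2
from bench import sensors, optics, job, r
def snap(n,save=None):
    s=optics.snapshot(n); s['pixels']=np.asarray(s['pixels'])
    if save: cv2.imwrite(f'pics/{save}.png',cv2.cvtColor(s['pixels'],cv2.COLOR_RGB2BGR))
    return s
def rays(s,uv):
    K=np.asarray(s['mtx'],float);uv=np.atleast_2d(uv).astype(float)
    d=np.c_[(uv[:,0]-K[0,2])/K[0,0],(uv[:,1]-K[1,2])/K[1,1]];p=d.copy()
    for _ in range(20): p=d/(1+s['k1']*(p**2).sum(1,keepdims=True))
    R=np.asarray(s['R']);t=np.asarray(s['t'])
    return -R.T@t, np.c_[p,np.ones(len(p))]@R
def onz(s,uv,z):
    c,d=rays(s,uv); return c+d*((z-c[2])/d[:,2:3])
def proj(s,X):
    R=np.asarray(s['R']);K=np.asarray(s['mtx']);c=np.atleast_2d(X)@R.T+np.asarray(s['t'])
    p=c[:,:2]/c[:,2:];p=p*(1+s['k1']*(p**2).sum(1,keepdims=True))
    return p*[K[0,0],K[1,1]]+[K[0,2],K[1,2]]
E
python3 - <<'E'
from h import *
for n in('side','top'):
    s=snap(n,n+'0');R=np.asarray(s['R']);print(n,-R.T@s['t'],R[2],s['k1'],s['mtx'])
print(sensors.sense())
E
```

```text
pics
side [425.44200115 696.6076259  830.60568113] [ 0.15958208 -0.65658225 -0.7371793 ] -0.026719496956069268 [[372.21677374   0.         319.17718163]
 [  0.         372.21677374 200.64772353]
 [  0.           0.           1.        ]]
top [ 471.678184     55.24152988 1352.83127015] [ 0.06907571 -0.0069366  -0.9975873 ] 0.021150247046824416 [[404.26635393   0.         315.370606  ]
 [  0.         404.26635393 201.01056249]
 [  0.           0.           1.        ]]
{'time': 0.1, 'joint_pos': array([-7.15841331e+01,  7.51357847e+00,  8.53253293e+01, -9.42390566e-04,
        8.72613779e+01, -4.89428355e+00]), 'qd': array([-0.0175529 , -0.01594037, -0.23994244,  0.00563328,  0.14231561,
       -0.04339281]), 'joint_efforts': array([ 1.50498872e-03, -5.70948851e+01, -5.01944375e+01, -1.13077740e-04,
        8.19192384e-03, -2.55553795e-05]), 'tool_pos': array([ 237.25338844, -550.50058189,  209.99825609]), 'tcp_rot': array([-1.79900000e+02, -7.61831830e-03,  2.33101897e+01]), 'ft_force': array([ 0.3823549 , -0.39920265,  0.01959768]), 'wrist_torque': array([-0.00065243,  0.03891485,  0.003135  ]), 'grip_force': 0.0, 'finger_gap': 85.32466731072115}
```

View pics/top0.png

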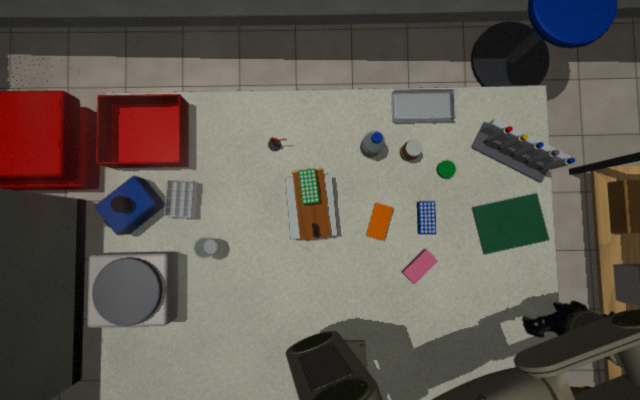

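View pics/side0.png

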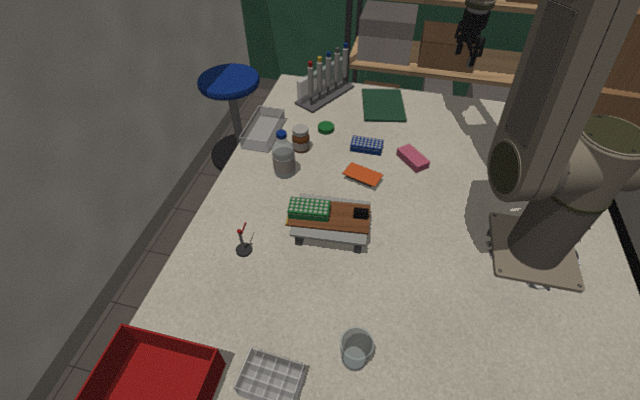

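The top view shows the sheet at (380,222), blue rack (427,217), green rack (310,186) on the board, handle (316,230) and pointer (275–290,143). The pink decoy is at (420,266).

```bash
cat >> h.py <<'E'
def blob(s,f,box):
    x0,y0,x1,y1=box;p=s['pixels'][y0:y1,x0:x1].astype(int)
    m=f(p[...,0],p[...,1],p[...,2]).astype(np.uint8)
    m=cv2.morphologyEx(m,cv2.MORPH_CLOSE,np.ones((5,5)))
    c=max(cv2.findContours(m,0,1)[0],key=cv2.contourArea)
    o=np.zeros_like(m);cv2.drawContours(o,[c],-1,1,-1)
    v,u=np.nonzero(o);return np.c_[u+x0,v+y0]
def rect(s,uv,z):
    # filled pixels -> plane z points; centre, size, yaw of long side
    q=np.concatenate([uv+np.array(d) for d in((-.5,-.5),(.5,-.5),(-.5,.5),(.5,.5))])
    P=onz(s,q,z)[:,:2];C=onz(s,uv,z)[:,:2]
    cen=C.mean(0);w,V=np.linalg.eigh(np.cov((C-cen).T));a=V[:,1];a=a*np.sign(a[0]+1e-9)
    return np.round(cen,1),np.round(np.sqrt(12*w[::-1]),1),round(np.degrees(np.arctan2(a[1],a[0])),1)
ORANGE=lambda r,g,b:(r>150)&(g<130)&(b<70)&(r>1.6*g)
BLUE=lambda r,g,b:(b>r+30)&(b>g+15)
GREEN=lambda r,g,b:(g>r+20)&(g>b+10)
E
python3 - <<'E'
from h import *
s=snap('top');t=snap('side')
for n,f,b,z,b2 in(('sheet',ORANGE,(355,195,405,250),29,(330,155,395,195)),('blue',BLUE,(410,190,445,245),30,(340,130,395,160)),('green',GREEN,(290,160,330,212),98,(280,190,340,225))):
    print(n,rect(s,blob(s,f,b),z),rect(t,blob(t,f,b2),z))
big=cv2.resize(s['pixels'][130:250,260:350],None,fx=5,fy=5,interpolation=cv2.INTER_CUBIC)
cv2.imwrite('pics/t1.png',big[...,::-1])
big=cv2.resize(t['pixels'][180:260,225:385],None,fx=5,fy=5,interpolation=cv2.INTER_CUBIC)
cv2.imwrite('pics/s1.png',big[...,::-1])
E
```

```text
sheet (array([ 493.7, -161.1]), array([110.3,  59.2]), np.float64(-17.3)) (array([ 493.9, -160.3]), array([110.9,  57.8]), np.float64(-17.8))
blue (array([ 503.4, -316. ]), array([106.7,  57.3]), np.float64(-0.5)) (array([ 503.5, -301.9]), array([104.2,  77.4]), np.float64(-0.6))
green (array([606.1,  67.1]), array([108.6,  53.1]), np.float64(6.0)) (array([604.5,  78. ]), array([106.1,  74.2]), np.float64(3.8))
```

View pics/t1.png

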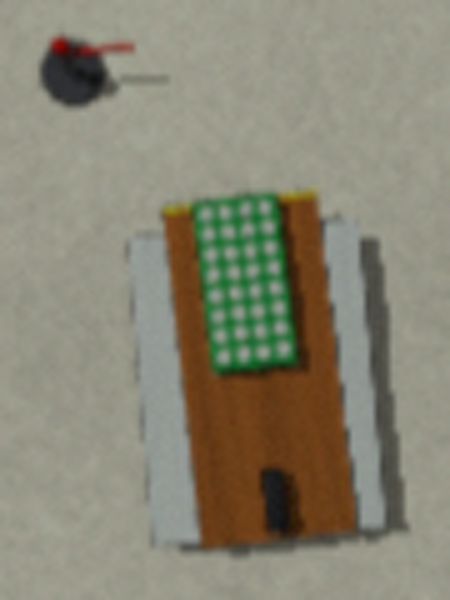

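View pics/s1.png

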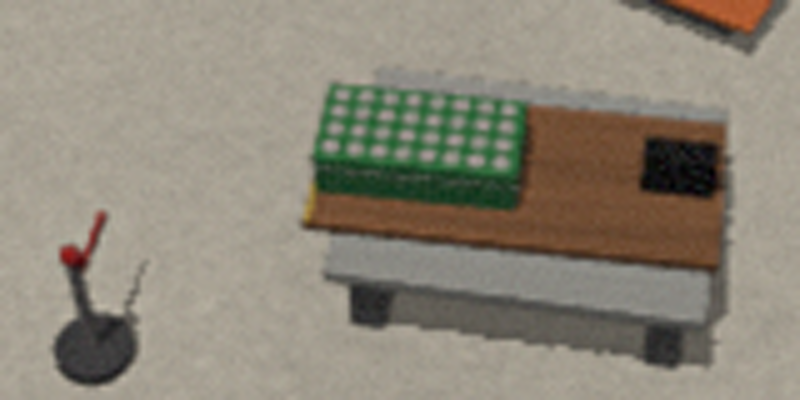

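Top crop: pointer tip at about (133,47), board front line from (164,210) to (316,193), handle top centred near (275,498). The side crop agrees.

```bash
python3 - <<'E'
from h import *
s=snap('top');t=snap('side')
T=lambda a:np.array(a)/5+[260,130]-.4
S=lambda a:np.array(a)/5+[225,180]-.4
def show(n,P):
    P=P[:,:2];print(n,P.round(1).tolist(),'c',P.mean(0).round(1))
    for i in range(len(P)-1):
        d=P[i+1]-P[i];print('   ',np.linalg.norm(d).round(1),np.degrees(np.arctan2(d[1],d[0])).round(2))
show('board FL FR BR BL',onz(s,T([(164,210),(316,192),(356,535),(202,549)]),68))
show('riser',onz(s,T([(130,236),(355,217),(385,528),(155,545)]),60))
show('handle',onz(s,T([(262,469),(282,467),(290,531),(268,533)]),100))
show('pointer top',onz(s,T([(60,47),(133,47)]),64)); show('pointer side',onz(t,S([(72,255),(103,213)]),64))
show('board side: FL BL BR',onz(t,S([(304,223),(718,263),(727,122)]),68))
show('handle side top',onz(t,S([(644,141),(716,141),(714,183),(640,178)]),100))
show('green side',onz(t,S([(332,85),(525,103),(523,175),(315,160)]),98))
show('green top',onz(s,T([(194,202),(277,194),(297,359),(214,371)]),98))
E
```

```text
board FL FR BR BL [[656.4, 117.9], [666.2, 20.4], [446.7, -0.3], [439.9, 97.3]] c [552.3  58.8]
    98.0 -84.28
    220.4 -174.61
    97.9 94.03
riser [[641.1, 140.5], [650.7, -4.6], [450.7, -19.2], [442.8, 127.5]] c [546.3  61. ]
    145.4 -86.23
    200.5 -175.81
    146.9 93.07
handle [[489.2, 58.3], [490.2, 45.9], [450.6, 41.8], [449.7, 55.4]] c [469.9  50.4]
    12.4 -85.43
    39.8 -174.01
    13.6 94.03
pointer top [[764.1, 183.5], [763.3, 136.4]] c [763.7 159.9]
    47.1 -91.03
pointer side [[770.0, 165.3], [764.5, 134.9]] c [767.2 150.1]
    30.8 -100.26
board side: FL BL BR [[657.3, 119.6], [441.7, 95.4], [451.3, -2.9]] c [516.8  70.7]
    216.9 -173.6
    98.8 -84.42
handle side top [[490.6, 49.8], [453.9, 41.1], [450.6, 69.8], [488.2, 75.3]] c [470.8  59. ]
    37.7 -166.6
    28.9 96.46
    37.9 8.31
green side [[661.4, 47.3], [557.3, 36.1], [547.4, 85.6], [654.9, 100.7]] c [605.3  67.4]
    104.7 -173.83
    50.5 101.27
    108.5 8.0
green top [[656.8, 97.6], [660.8, 45.6], [557.1, 35.2], [550.7, 87.0]] c [606.4  66.4]
    52.2 -85.54
    104.2 -174.28
    52.2 97.13
```

```bash
cat >> h.py <<'E'
from scipy.spatial.transform import Rotation as Ro
def go(x,y,z,yaw):
    st=sensors.sense();p=st['tool_pos'];A=Ro.from_euler('xyz',st['tcp_rot'],degrees=True)
    B=Ro.from_euler('xyz',[180,0,yaw],degrees=True)
    d=A.inv().apply(np.array([x,y,z])-p)/10;w=(A.inv()*B).as_rotvec(degrees=True)
    print('t',round(st['time'],2),'pose',p.round(1),st['tcp_rot'].round(2),'gap',round(st['finger_gap'],1),'grip',round(st['grip_force'],1),'F',st['ft_force'].round(1))
    print('shift cm',d.round(2),'turn',w.round(2))
E
python3 -c "
from h import *
print(r.pinch_z);go(493.8,-160.8,90,-17.5)"
```

```text
18.700000000000003
t 0.3 pose [ 237.3 -550.8  210.6] [-179.96   -0.     23.3 ] gap 85.3 grip 0.0 F [-0.1  0.7  1.4]
shift cm [ 38.98 -25.67  12.08] turn [-4.00e-02  1.00e-02  4.08e+01]
```

Emit:
play_rows --motion '[[[7.8,-5.1,0,0,0,8.2],[15.6,-10.2,0,0,0,16.4],[19.5,-12.8,0,0,0,24.6],[23.4,-15.4,2,0,0,32.8],[27.3,-18,4,0,0,40.8]]]' --jaw 1 --squeeze 40

```text
time: 0.8
tool_pos: [370.9, -349.2, 193.5]
tcp_rot: [179.9, -0.1, -17.2]
ft_force: [0.1, -0.6, -0.3]
finger_gap: 85.7
grip_force: 0.0
```

```bash
python3 -c "
from h import *
go(493.8,-160.8,90,-17.5)"
```

```text
t 0.8 pose [ 370.9 -349.2  193.5] [ 1.7994e+02 -1.2000e-01 -1.7170e+01] gap 85.7 grip 0.0 F [ 0.1 -0.6 -0.3]
shift cm [  6.15 -21.64  10.34] turn [ 0.06 -0.12  0.33]
```

Emit:
play_rows --motion '[[[1.2,-4.3,2,0,0,0],[2.4,-8.6,4,0,0,0],[3.6,-13,6,0,0,0],[4.9,-17.3,8,0,0,0],[6,-21,10,0,0,0]]]'

```text
time: 1.3
tool_pos: [489.0, -164.8, 92.2]
tcp_rot: [-180.0, -0.0, -16.8]
ft_force: [1.0, 0.0, -0.2]
finger_gap: 85.4
grip_force: 0.0
```

Emit:
play_rows --motion '[[[0,0,0,0,0,0],[0,0,0,0,0,0]]]'

```text
time: 1.5
tool_pos: [487.8, -165.8, 92.1]
tcp_rot: [180.0, 0.1, -16.7]
ft_force: [-0.8, -0.2, 0.7]
finger_gap: 85.4
grip_force: 0.0
```

```bash
python3 -c "
from h import *
go(493.8,-160.8,10,-17.5)
s=snap('top','t2');t=snap('side');
cv2.imwrite('pics/m1.png',np.hstack([cv2.resize(a,(400,400),interpolation=2)[...,::-1] for a in (s['pixels'][180:260,340:420],t['pixels'][130:210,320:400])]))"
```

```text
t 1.5 pose [ 487.8 -165.8   92.1] [ 1.80e+02  9.00e-02 -1.67e+01] gap 85.4 grip 0.0 F [-0.8 -0.2  0.7]
shift cm [ 0.44 -0.66  8.21] turn [0.   0.09 0.8 ]
```

View pics/m1.png

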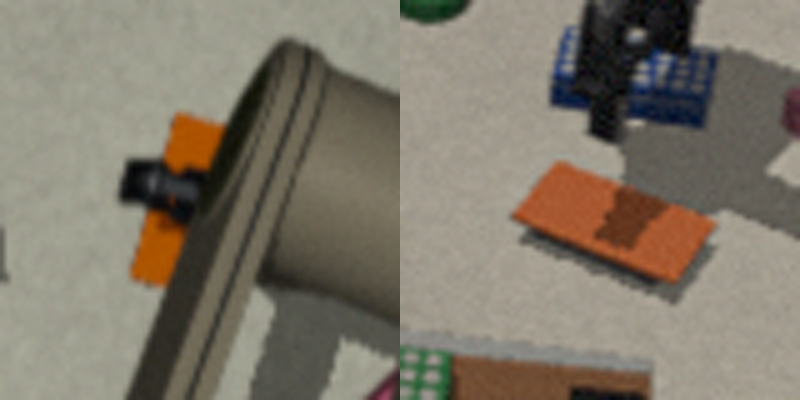

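The picture shows the left finger straddling the sheet, with its axes parallel to the sheet's. Now descending.

Emit:
play_rows --motion '[[[0.44,-0.66,2.5,0,0,0.8],[0.44,-0.66,5,0,0,0.8],[0.44,-0.66,7.5,0,0,0.8],[0.44,-0.66,8.8,0,0,0.8],[0.44,-0.66,8.8,0,0,0.8]]]'

```text
time: 2.1
tool_pos: [492.5, -162.3, 3.3]
tcp_rot: [-180.0, 0.2, -17.7]
ft_force: [0.0, 0.6, -0.1]
finger_gap: 85.2
grip_force: 0.0
```

Emit:
play_rows --motion '[[[0,0,0,0,0,0],[0,0,0,0,0,0],[0,0,0,0,0,0],[0,0,0,0,0,0],[0,0,0,0,0,0]]]' --jaw 0.3 --squeeze 30

```text
time: 2.6
tool_pos: [497.4, -163.0, 8.5]
tcp_rot: [180.0, -0.4, -17.6]
ft_force: [-0.7, 0.7, 15.1]
finger_gap: 25.5
grip_force: 7.7
```

Emit:
play_rows --motion '[[[0,0,0,0,0,0],[0,0,0,0,0,0]]]'

```text
time: 2.8
tool_pos: [497.4, -163.0, 8.5]
tcp_rot: [180.0, -0.4, -17.6]
ft_force: [-1.6, 2.4, 15.7]
finger_gap: 25.9
grip_force: 7.7
```

```bash
python3 -c "
from h import *
t=snap('side','x');go(493.8,-160.8,50,-17.5)
cv2.imwrite('pics/m2.png',cv2.resize(t['pixels'][130:210,310:410],(800,600),interpolation=2)[...,::-1])"
```

```text
t 2.85 pose [ 497.4 -163.     8.5] [179.97  -0.38 -17.63] gap 25.8 grip 7.7 F [-1.   2.4 15.8]
shift cm [-0.39 -0.1  -4.15] turn [ 0.03 -0.38 -0.13]
```

View pics/m2.png

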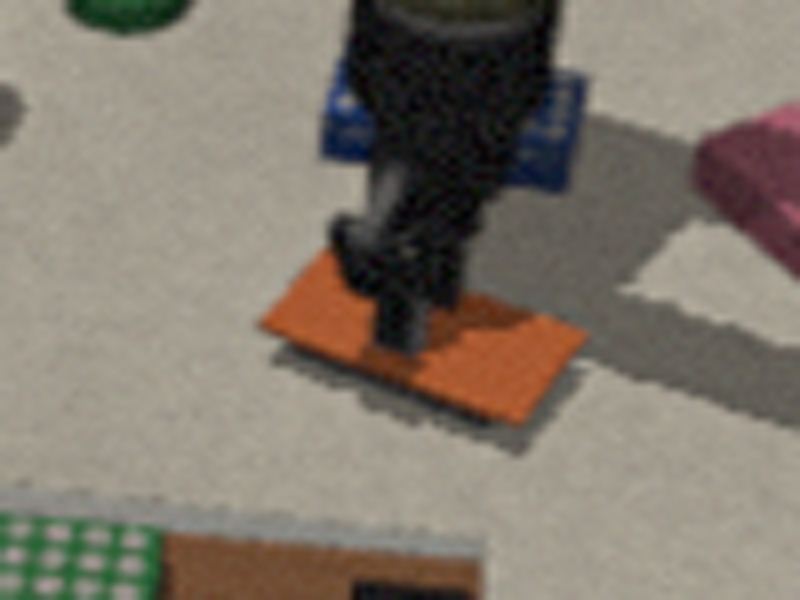

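The view shows the fingers closed on top of the sheet, pressing it, so the tips sit higher than I assumed. I'll lift and check the sheet and the tip height.

Emit:
play_rows --motion '[[[0,0,-1.5,0,0,0],[0,0,-4,0,0,0],[0,0,-7,0,0,0],[0,0,-10,0,0,0],[0,0,-10,0,0,0]]]'

```text
time: 3.35
tool_pos: [497.6, -163.3, 111.2]
tcp_rot: [179.9, -0.5, -17.6]
ft_force: [1.4, -0.2, -0.6]
finger_gap: 25.5
grip_force: 0.0
```

Emit:
play_rows --motion '[[[0,0,0,0,0,0],[0,0,0,0,0,0],[0,0,0,0,0,0],[0,0,0,0,0,0]]]' --jaw 0.75

```text
time: 3.75
tool_pos: [493.3, -161.5, 103.5]
tcp_rot: [-180.0, 0.1, -17.6]
ft_force: [0.2, -0.1, 0.1]
finger_gap: 64.0
grip_force: 0.0
```

```bash
python3 -c "
from h import *
t=snap('side','x2');go(493.8,-160.8,50,-17.5)
print(rect(t,blob(t,ORANGE,(330,155,395,200)),29))
st=sensors.sense();p=st['tool_pos'];A=Ro.from_euler('xyz',st['tcp_rot'],degrees=True)
P=[p+A.apply([0,sg*st['finger_gap']/2,-b]) for b in (0,10,20,30) for sg in (-1,1)]
q=proj(t,np.array(P));print(q.round(1).tolist())
im=cv2.resize(t['pixels'][110:200,310:430],(800,600),interpolation=2)[...,::-1].copy()
for u,v in q: cv2.circle(im,(int((u-310+.5)*800/120),int((v-110+.5)*600/90)),4,(0,255,255),-1)
cv2.imwrite('pics/m3.png',im)"
```

```text
t 3.8 pose [ 493.5 -161.6  103.7] [-1.7999e+02  1.0000e-01 -1.7640e+01] gap 64.1 grip 0.0 F [0.2 0.1 0. ]
shift cm [ 0.02 -0.08  5.37] turn [-0.01  0.1  -0.14]
(array([ 494.6, -158.8]), array([122.7,  59.2]), np.float64(-17.0))
[[359.9, 161.2], [369.5, 149.2], [360.2, 158.7], [369.8, 146.6], [360.4, 156.0], [370.1, 144.0], [360.7, 153.4], [370.4, 141.4]]
```

View pics/m3.png

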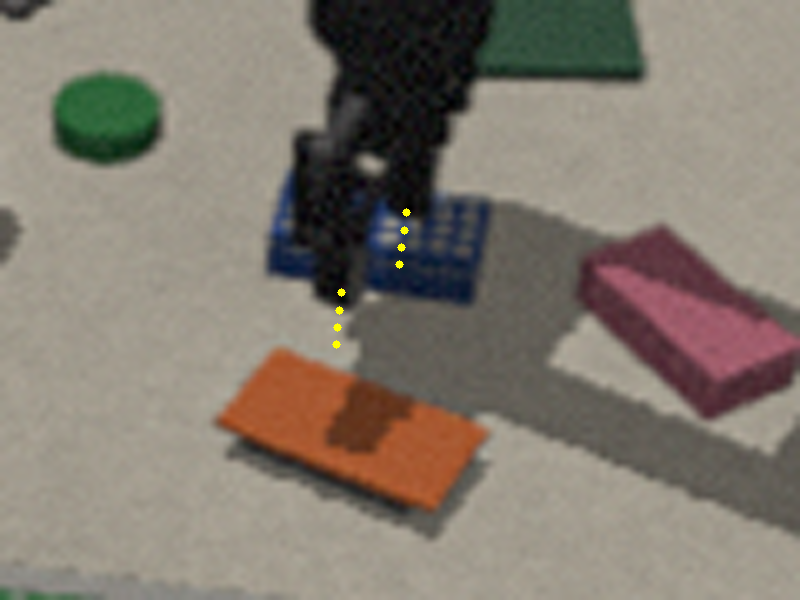

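The overlay shows the fingertips about 27 mm behind the reported TCP at this opening: near tip at (345,303), dots spaced 10 mm. The sheet hasn't visibly moved. I'll reopen and go lower in steps, watching the force.

Emit:
play_rows --motion '[[[0.02,-0.08,3,0,0,0],[0.02,-0.08,6,0,0,0],[0.02,-0.08,8,0,0,0],[0.02,-0.08,9.5,0,0,0],[0.02,-0.08,10,0,0,0]]]' --jaw 1

```text
time: 4.3
tool_pos: [493.2, -160.5, 2.7]
tcp_rot: [-180.0, 0.2, -17.6]
ft_force: [-0.2, -0.1, -0.6]
finger_gap: 85.2
grip_force: 0.0
```

Emit:
play_rows --motion '[[[0,0,0.2,0,0,0],[0,0,0.6,0,0,0],[0,0,0.9,0,0,0],[0,0,0.9,0,0,0]]]'

```text
time: 4.7
tool_pos: [494.8, -161.3, -4.0]
tcp_rot: [180.0, -0.0, -17.6]
ft_force: [0.8, 0.3, -0.5]
finger_gap: 85.3
grip_force: 0.0
```

```bash
python3 -c "
from h import *
go(494,-160.6,-14,-17.4)
t=snap('side');print(rect(t,blob(t,ORANGE,(330,155,395,195)),29))"
```

```text
t 4.7 pose [ 494.8 -161.3   -4. ] [ 1.800e+02 -3.000e-02 -1.764e+01] gap 85.3 grip 0.0 F [ 0.8  0.3 -0.5]
shift cm [-0.1  -0.04  1.  ] turn [ 0.   -0.03 -0.24]
(array([ 458.6, -146. ]), array([58.1, 34.4]), np.float64(54.0))
```

Emit:
play_rows --motion '[[[-0.1,0,0.4,0,0,0],[-0.1,0,0.8,0,0,0],[-0.1,0,1.0,0,0,0],[-0.1,0,1.0,0,0,0]]]'

```text
time: 5.15
tool_pos: [493.1, -160.6, -14.9]
tcp_rot: [-180.0, 0.1, -17.6]
ft_force: [-0.5, -0.5, 0.2]
finger_gap: 85.2
grip_force: 0.0
```

Emit:
play_rows --motion '[[[0,0,0,0,0,0],[0,0,0,0,0,0],[0,0,0,0,0,0],[0,0,0,0,0,0]]]' --jaw 0.62 --squeeze 30

```text
time: 5.55
tool_pos: [493.9, -161.0, -13.9]
tcp_rot: [180.0, -0.0, -17.6]
ft_force: [-0.9, 0.2, 2.3]
finger_gap: 61.1
grip_force: 32.8
```

Emit:
play_rows --motion '[[[0,0,-1,0,0,0],[0,0,-3,0,0,0],[0,0,-6,0,0,0],[0,0,-10,0,0,0],[0,0,-14,0,0,0]]]'

```text
time: 6.05
tool_pos: [492.9, -160.6, 127.2]
tcp_rot: [-180.0, 0.1, -17.6]
ft_force: [1.6, -0.3, -1.0]
finger_gap: 60.9
grip_force: 32.8
```

Emit:
play_rows --motion '[[[0,0,0,0,0,0],[0,0,0,0,0,0]]]'

```text
time: 6.25
tool_pos: [494.6, -161.3, 127.6]
tcp_rot: [180.0, -0.2, -17.6]
ft_force: [-0.6, -0.4, -0.9]
finger_gap: 61.4
grip_force: 32.8
```

```bash
python3 -c "
from h import *
go(606.2,67,130,5.9)
t=snap('side');st=sensors.sense();z=st['tool_pos'][2]+43
print(rect(t,blob(t,ORANGE,(300,100,420,180)),z))"
```

```text
t 6.25 pose [ 494.6 -161.3  127.6] [179.98  -0.19 -17.64] gap 61.4 grip 32.8 F [-0.6 -0.4 -0.9]
shift cm [  3.71 -25.14  -0.24] turn [  0.06  -0.19 -23.54]
(array([ 461.5, -144.7]), array([54.5, 33.4]), np.float64(51.9))
```

Emit:
play_rows --motion '[[[0.4,-2.5,0,0,0,-4],[1.1,-7.5,0,0,0,-10],[1.8,-12.5,0,0,0,-16],[2.6,-17.5,0,0,0,-21],[3.2,-22,0,0,0,-23.5]]]'

```text
time: 6.8
tool_pos: [589.9, 41.1, 123.4]
tcp_rot: [-180.0, 0.2, 6.1]
ft_force: [0.1, -0.7, 0.3]
finger_gap: 61.0
grip_force: 32.8
```

Emit:
play_rows --motion '[[[1.5,-2.8,0.5,0,0,0],[1.5,-2.8,0.5,0,0,0],[1.5,-2.8,0.5,0,0,0]]]'

```text
time: 7.1
tool_pos: [601.3, 69.1, 118.2]
tcp_rot: [180.0, 0.2, 6.0]
ft_force: [-0.8, -0.8, -0.7]
finger_gap: 61.3
grip_force: 32.9
```

```bash
python3 -c "
from h import *
go(606.2,67,75,5.9)"
```

```text
t 7.1 pose [601.3  69.1 118.2] [180.     0.25   5.96] gap 61.3 grip 32.9 F [-0.8 -0.8 -0.7]
shift cm [0.49 0.26 4.32] turn [0.   0.25 0.06]
```

Emit:
play_rows --motion '[[[0.3,0.2,1,0,0,0],[0.5,0.26,3,0,0.2,0],[0.5,0.26,4.3,0,0.2,0],[0.5,0.26,4.3,0,0.2,0],[0.5,0.26,4.3,0,0.2,0]]]'

```text
time: 7.6
tool_pos: [607.5, 65.7, 77.2]
tcp_rot: [-180.0, -0.1, 5.8]
ft_force: [0.0, -0.2, 0.7]
finger_gap: 61.3
grip_force: 32.9
```

Emit:
play_rows --motion '[[[0,0,0,0,0,0],[0,0,0,0,0,0],[0,0,0,0,0,0]]]'

```text
time: 7.9
tool_pos: [608.7, 66.4, 78.6]
tcp_rot: [180.0, -0.3, 5.9]
ft_force: [0.7, 0.2, 0.4]
finger_gap: 60.9
grip_force: 32.9
```

```bash
python3 -c "
from h import *
go(606.2,67,62,5.9)
t=snap('side');s=snap('top')
print(rect(s,blob(s,GREEN,(290,160,330,212)),98))
A=cv2.resize(t['pixels'][170:250,270:390],(480,320),interpolation=2);B=cv2.resize(s['pixels'][150:250,280:360],(256,320),interpolation=2)
cv2.imwrite('pics/m4.png',np.hstack([A,B])[...,::-1])"
```

```text
t 7.9 pose [608.7  66.4  78.6] [179.99  -0.28   5.86] gap 60.9 grip 32.9 F [0.7 0.2 0.4]
shift cm [-0.25 -0.08  1.66] turn [ 0.01 -0.28 -0.04]Traceback (most recent call last):
  File "<string>", line 5, in <module>
    print(rect(s,blob(s,GREEN,(290,160,330,212)),98))
                 ~~~~^^^^^^^^^^^^^^^^^^^^^^^^^^^
  File "h.py", line 23, in blob
    c=max(cv2.findContours(m,0,1)[0],key=cv2.contourArea)
ValueError: max() iterable argument is empty
```

Emit:
play_rows --motion '[[[-0.2,-0.05,0.4,0,0,0],[-0.2,-0.05,0.8,0,0,0],[-0.2,-0.05,1.2,0,0,0],[-0.2,-0.05,1.4,0,0,0],[-0.2,-0.05,1.4,0,0,0]]]'

```text
time: 8.5
tool_pos: [605.6, 66.7, 62.9]
tcp_rot: [-180.0, -0.1, 5.9]
ft_force: [-1.1, -0.0, -1.1]
finger_gap: 60.9
grip_force: 32.9
```

Emit:
play_rows --motion '[[[0,0,0,0,0,0],[0,0,0,0,0,0],[0,0,0,0,0,0]]]'

```text
time: 8.8
tool_pos: [606.3, 66.7, 64.0]
tcp_rot: [180.0, -0.2, 5.9]
ft_force: [0.5, -0.4, -0.8]
finger_gap: 60.8
grip_force: 32.9
```

Emit:
play_rows --motion '[[[0,0,0,0,0,0],[0,0,0,0,0,0],[0,0,0,0,0,0]]]'

```text
time: 9.1
tool_pos: [606.1, 66.7, 63.8]
tcp_rot: [-180.0, -0.2, 5.9]
ft_force: [-0.1, -0.1, -1.5]
finger_gap: 61.5
grip_force: 32.9
```

```bash
python3 -c "
from h import *
go(606.2,67,60.5,5.9)"
```

```text
t 9.1 pose [606.1  66.7  63.8] [-180.     -0.21    5.86] gap 61.5 grip 32.9 F [-0.1 -0.1 -1.5]
shift cm [ 0.01 -0.03  0.33] turn [ 0.   -0.21 -0.04]
```

Close to contact now; easing down, then opening.

Emit:
play_rows --motion '[[[0,0,0.1,0,0,0],[0,0,0.2,0,0,0],[0,0,0.3,0,0,0],[0,0,0.35,0,0,0],[0,0,0.35,0,0,0]]]'

```text
time: 9.6
tool_pos: [606.1, 66.7, 60.2]
tcp_rot: [180.0, -0.2, 5.9]
ft_force: [-0.4, -0.4, 0.5]
finger_gap: 60.6
grip_force: 32.9
```

Emit:
play_rows --motion '[[[0,0,0,0,0,0],[0,0,0,0,0,0],[0,0,0,0,0,0]]]'

```text
time: 9.9
tool_pos: [606.1, 66.7, 60.2]
tcp_rot: [-180.0, -0.2, 5.9]
ft_force: [-0.2, -0.5, 0.3]
finger_gap: 61.2
grip_force: 32.9
```

Emit:
play_rows --motion '[[[0,0,0.05,0,0,0],[0,0,0.05,0,0,0]]]'

```text
time: 10.1
tool_pos: [606.2, 66.7, 60.1]
tcp_rot: [180.0, -0.2, 5.9]
ft_force: [-2.3, -0.1, 3.4]
finger_gap: 61.2
grip_force: 33.2
```

Emit:
play_rows --motion '[[[0,0,0,0,0,0],[0,0,0,0,0,0],[0,0,0,0,0,0],[0,0,0,0,0,0]]]' --jaw 1

```text
time: 10.5
tool_pos: [606.1, 66.7, 59.6]
tcp_rot: [-180.0, -0.2, 5.9]
ft_force: [0.6, -1.0, -0.6]
finger_gap: 85.0
grip_force: 0.0
```

Emit:
play_rows --motion '[[[0,0,-1,0,0,0],[0,0,-4,0,0,0],[0,0,-8,0,0,0],[0,0,-12,0,0,0]]]'

```text
time: 10.9
tool_pos: [605.2, 66.6, 181.3]
tcp_rot: [-180.0, -0.2, 5.9]
ft_force: [1.1, -0.9, 0.3]
finger_gap: 85.0
grip_force: 0.0
```

```bash
python3 -c "
from h import *
go(503.5,-315.5,160,-0.5)
"
```

```text
t 10.9 pose [605.2  66.6 181.3] [-1.80e+02 -1.50e-01  5.86e+00] gap 85.0 grip 0.0 F [ 1.1 -0.9  0.3]
shift cm [-14.02  36.98   2.09] turn [-0.01 -0.15  6.36]
```

Emit:
play_rows --motion '[[[-1,3,0,0,0,1],[-2.8,7.5,0,0,0,2],[-4.6,12.2,0,0,0,4],[-6.4,16.8,0,0,0,6],[-8.2,21.5,0,0,0,6.3]]]'

```text
time: 11.4
tool_pos: [545.6, -156.9, 180.6]
tcp_rot: [180.0, -0.3, -0.5]
ft_force: [-0.1, -1.1, 0.1]
finger_gap: 85.3
grip_force: 0.0
```

Emit:
play_rows --motion '[[[-1.7,4.5,0.5,0,0,0],[-3.4,9,1,0,0,0],[-4.5,13,1.5,0,0,0],[-5,15,2,0,0,0],[-5,15,2,0,0,0]]]'

```text
time: 11.9
tool_pos: [493.6, -307.6, 159.2]
tcp_rot: [180.0, -0.2, -0.7]
ft_force: [0.7, 0.1, -0.1]
finger_gap: 85.2
grip_force: 0.0
```

```bash
python3 -c "
from h import *
go(503.5,-315.5,60,-0.5)
s=snap('top');t=snap('side')
print(rect(s,blob(s,ORANGE,(285,150,335,215)),103),rect(t,blob(t,ORANGE,(270,170,350,230)),103))
for bx,S in(((285,150,335,215),s),((270,170,350,230),t)):
  q=blob(S,ORANGE,bx);print(q.min(0),q.max(0))
  b=cv2.boxPoints(cv2.minAreaRect(onz(S,q,103)[:,:2].astype(np.float32)));print(b.mean(0).round(1),cv2.minAreaRect(onz(S,q,103)[:,:2].astype(np.float32)))
A=cv2.resize(t['pixels'][160:240,270:390],(480,320),interpolation=2);B=cv2.resize(s['pixels'][150:250,270:350],(256,320),interpolation=2)
cv2.imwrite('pics/m4.png',np.hstack([A,B])[...,::-1])"
```

```text
t 11.9 pose [ 493.6 -307.6  159.2] [ 1.8e+02 -1.6e-01 -6.6e-01] gap 85.2 grip 0.0 F [ 0.7  0.1 -0.1]
shift cm [0.97 0.78 9.92] turn [ 0.   -0.16 -0.16]
(array([606.6,  68.1]), array([110. ,  60.2]), np.float64(5.4)) (array([607. ,  68.5]), array([111.5,  59.2]), np.float64(5.9))
[297 167] [319 204]
[607.   68.1] ((606.994873046875, 68.07035827636719), (110.71831512451172, 60.00770950317383), 5.64946174621582)
[286 195] [330 214]
[607.2  67.9] ((607.2236328125, 67.92460632324219), (111.5682601928711, 59.20274353027344), 5.684578895568848)
```

View pics/m4.png

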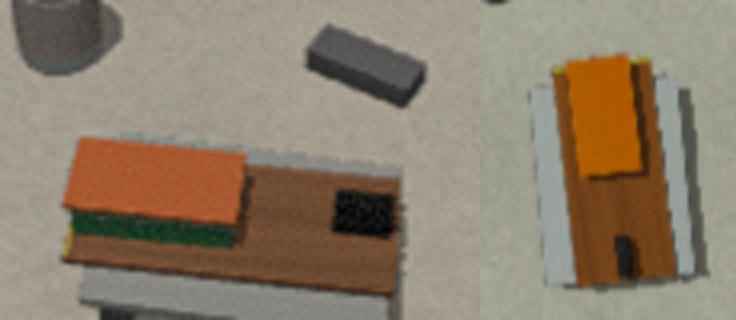

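The sheet lies squarely on the green rack: centre (606.8,68.2), yaw 5.6, within about 1 mm of the rack. Next is the blue rack.

Emit:
play_rows --motion '[[[0.5,0.5,3,0,0,0],[0.97,0.95,6,0,0,0],[0.97,0.95,9,0,0,0],[0.97,0.95,10,0,0,0],[0.97,0.95,10,0,0,0]]]'

```text
time: 12.5
tool_pos: [504.3, -312.5, 57.8]
tcp_rot: [-179.8, -0.0, -0.4]
ft_force: [0.5, -0.6, -0.5]
finger_gap: 85.5
grip_force: 0.0
```

Emit:
play_rows --motion '[[[0,0,0,0,0,0],[0,0,0,0,0,0],[0,0,0,0,0,0]]]'

```text
time: 12.8
tool_pos: [506.2, -315.0, 61.2]
tcp_rot: [179.9, -0.3, -0.4]
ft_force: [0.3, -0.5, -0.6]
finger_gap: 85.6
grip_force: 0.0
```

```bash
python3 -c "
from h import *
go(503.4,-317.5,-18,-0.5)"
```

```text
t 12.8 pose [ 506.2 -315.    61.2] [179.92  -0.34  -0.43] gap 85.6 grip 0.0 F [ 0.3 -0.5 -0.6]
shift cm [-0.32  0.24  7.92] turn [ 0.08 -0.34  0.07]
```

Emit:
play_rows --motion '[[[-0.2,0.25,2,0,0,0],[-0.2,0.25,4,0,0,0],[-0.2,0.25,6,0,0,0],[-0.2,0.25,7.3,0,0,0],[-0.2,0.25,7.7,0,0,0]]]'

```text
time: 13.3
tool_pos: [502.5, -316.4, -19.0]
tcp_rot: [-179.9, -0.1, -0.4]
ft_force: [0.1, -0.2, 0.2]
finger_gap: 85.5
grip_force: 0.0
```

Emit:
play_rows --motion '[[[0,0,0,0,0,0],[0,0,0,0,0,0],[0,0,0,0,0,0],[0,0,0,0,0,0]]]'

```text
time: 13.7
tool_pos: [504.0, -317.3, -16.7]
tcp_rot: [180.0, -0.3, -0.4]
ft_force: [0.1, -1.3, 0.1]
finger_gap: 85.7
grip_force: 0.0
```

```bash
python3 -c "
from h import *
go(503.4,-317.5,-18,-0.5)"
```

```text
t 13.7 pose [ 504.  -317.3  -16.7] [179.96  -0.28  -0.44] gap 85.7 grip 0.0 F [ 0.1 -1.3  0.1]
shift cm [-0.06  0.02  0.13] turn [ 0.04 -0.28  0.06]
```

Emit:
play_rows --motion '[[[0,0,0.1,0,0,0],[0,0,0.1,0,0,0],[0,0,0.1,0,0,0],[0,0,0.1,0,0,0]]]' --jaw 0.5 --squeeze 35

```text
time: 14.1
tool_pos: [503.5, -317.0, -18.5]
tcp_rot: [-180.0, -0.2, -0.4]
ft_force: [-0.2, -0.1, 2.0]
finger_gap: 53.6
grip_force: 38.0
```

Emit:
play_rows --motion '[[[0,0,0,0,0,0]]]'

```text
time: 14.2
tool_pos: [503.5, -317.0, -18.5]
tcp_rot: [-180.0, -0.2, -0.4]
ft_force: [-0.0, 0.3, 2.8]
finger_gap: 53.3
grip_force: 38.0
```

```bash
python3 -c "
from h import *
go(503.4,-317.5,-18,-0.5)
t=snap('side');q=blob(t,BLUE,(340,130,395,165));print(q.min(0),q.max(0))"
```

```text
t 14.2 pose [ 503.5 -317.   -18.5] [-180.     -0.22   -0.44] gap 53.3 grip 38.0 F [-0.   0.3  2.8]
shift cm [-0.01  0.05 -0.05] turn [-0.   -0.22  0.06]
[369 141] [382 154]
```

Emit:
play_rows --motion '[[[0,0,-1,0,0,0],[0,0,-4,0,0,0],[0,0,-8,0,0,0],[0,0,-12,0,0,0],[0,0,-17,0,0,0]]]'

```text
time: 14.75
tool_pos: [501.3, -315.8, 151.3]
tcp_rot: [-179.8, -0.0, -0.4]
ft_force: [1.2, -0.7, -1.1]
finger_gap: 53.4
grip_force: 37.6
```

Emit:
play_rows --motion '[[[0,0,0,0,0,0],[0,0,0,0,0,0]]]'

```text
time: 14.95
tool_pos: [503.7, -317.6, 153.6]
tcp_rot: [179.9, -0.4, -0.4]
ft_force: [-0.1, 0.6, -2.1]
finger_gap: 53.5
grip_force: 37.8
```

```bash
python3 -c "
from h import *
go(606.5,67.7,150,5.7)"
```

```text
t 14.95 pose [ 503.7 -317.6  153.6] [179.89  -0.38  -0.44] gap 53.5 grip 37.8 F [-0.1  0.6 -2.1]
shift cm [  9.99 -38.61   0.35] turn [ 0.13 -0.37 -6.14]
```

Emit:
play_rows --motion '[[[0.6,-2.5,0,0,0,-1],[1.8,-7,0,0,0,-2],[3,-11.6,0,0,0,-4],[4.2,-16.2,0,0,0,-6],[5.4,-21,0,0,0,-6.1]]]'

```text
time: 15.45
tool_pos: [556.8, -105.3, 149.0]
tcp_rot: [-179.9, 0.0, 5.7]
ft_force: [1.1, -0.4, -1.8]
finger_gap: 53.6
grip_force: 37.7
```

Emit:
play_rows --motion '[[[1.7,-4.2,0,0,0,0],[3.4,-8.5,0,0,0,0],[5,-12.5,0,0,0,0],[6,-16,0,0,0,0],[6.2,-17,0,0,0,0]]]'

```text
time: 15.95
tool_pos: [601.8, 71.8, 149.0]
tcp_rot: [-179.9, 0.0, 5.9]
ft_force: [-0.7, -0.8, -0.9]
finger_gap: 53.2
grip_force: 37.7
```

Emit:
play_rows --motion '[[[0,0,0,0,0,0],[0,0,0,0,0,0],[0,0,0,0,0,0]]]'

```text
time: 16.25
tool_pos: [602.7, 66.4, 151.0]
tcp_rot: [180.0, -0.1, 5.6]
ft_force: [1.0, -0.2, -1.2]
finger_gap: 53.6
grip_force: 37.7
```

```bash
python3 -c "
from h import *
go(606.5,67.7,95,5.7)"
```

```text
t 16.25 pose [602.7  66.4 151. ] [ 1.7998e+02 -1.2000e-01  5.5700e+00] gap 53.6 grip 37.7 F [ 1.  -0.2 -1.2]
shift cm [ 0.38 -0.09  5.6 ] turn [ 0.02 -0.12 -0.13]
```

Emit:
play_rows --motion '[[[0.3,-0.1,1,0,0,0],[0.38,-0.1,3,0,0,-0.1],[0.38,-0.1,5,0,0,-0.1],[0.38,-0.1,5.6,0,0,-0.1],[0.38,-0.1,5.6,0,0,-0.1]]]'

```text
time: 16.75
tool_pos: [605.9, 68.7, 93.9]
tcp_rot: [-180.0, -0.0, 5.7]
ft_force: [-0.7, -0.4, -1.9]
finger_gap: 53.3
grip_force: 37.6
```

Emit:
play_rows --motion '[[[0,0,0,0,0,0],[0,0,0,0,0,0],[0,0,0,0,0,0],[0,0,0,0,0,0],[0,0,0,0,0,0]]]'

```text
time: 17.25
tool_pos: [607.4, 69.4, 96.2]
tcp_rot: [180.0, -0.2, 5.8]
ft_force: [-0.2, 0.5, -1.1]
finger_gap: 53.4
grip_force: 37.6
```

```bash
python3 -c "
from h import *
go(606.5,67.7,87,5.7)
t=snap('side');s=snap('top')
for n,f,b,z in(('blue',BLUE,(260,150,350,215),133.5),):
  q=blob(t,f,b);print(q.min(0),q.max(0),rect(t,q,z+10-2))
A=cv2.resize(t['pixels'][150:240,265:400],(750,500),interpolation=2)
cv2.imwrite('pics/m5.png',A[...,::-1])"
```

```text
t 17.25 pose [607.4  69.4  96.2] [180.    -0.24   5.77] gap 53.4 grip 37.6 F [-0.2  0.5 -1.1]
shift cm [-0.11  0.16  0.92] turn [ 0.   -0.24  0.07]
[308 187] [329 210] (array([575.8,  77. ]), array([72.5, 43.8]), np.float64(-74.1))
```

View pics/m5.png

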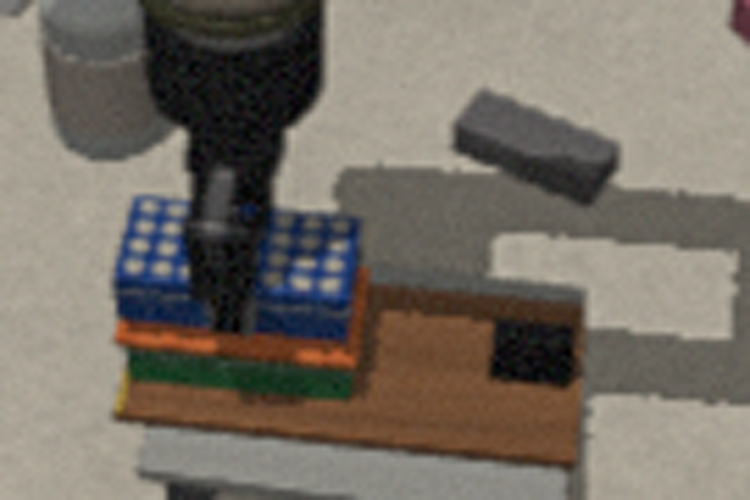

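The blue rack hovers about 10 mm over the sheet, parallel to it (rack at (115–360, 200–335) in the crop). Lowering now.

Emit:
play_rows --motion '[[[-0.05,0.1,0.2,0,0,0],[-0.1,0.15,0.4,0,0,0],[-0.1,0.15,0.6,0,0,0],[-0.1,0.15,0.8,0,0,0],[-0.1,0.15,0.9,0,0,0]]]'

```text
time: 17.85
tool_pos: [606.1, 67.7, 86.3]
tcp_rot: [-180.0, -0.2, 5.8]
ft_force: [-0.6, 0.3, -1.7]
finger_gap: 53.3
grip_force: 37.6
```

Emit:
play_rows --motion '[[[0,0,0,0,0,0],[0,0,0,0,0,0],[0,0,0,0,0,0],[0,0,0,0,0,0],[0,0,0,0,0,0]]]'

```text
time: 18.35
tool_pos: [606.4, 67.8, 86.8]
tcp_rot: [-180.0, -0.2, 5.8]
ft_force: [0.5, -0.2, -1.0]
finger_gap: 53.2
grip_force: 37.6
```

```bash
python3 -c "
from h import *
go(606.5,67.7,84.5,5.7)"
```

```text
t 18.35 pose [606.4  67.8  86.8] [-180.     -0.21    5.76] gap 53.2 grip 37.6 F [ 0.5 -0.2 -1. ]
shift cm [0.01 0.01 0.23] turn [-0.   -0.21  0.06]
```

Emit:
play_rows --motion '[[[0,0,0.1,0,0,0],[0,0,0.18,0,0,0],[0,0,0.23,0,0,0],[0,0,0.23,0,0,0],[0,0,0.23,0,0,0]]]'

```text
time: 18.85
tool_pos: [606.3, 67.7, 84.5]
tcp_rot: [-180.0, -0.2, 5.8]
ft_force: [-1.3, -0.1, 0.0]
finger_gap: 53.7
grip_force: 37.8
```

Emit:
play_rows --motion '[[[0,0,0.05,0,0,0],[0,0,0.05,0,0,0],[0,0,0.05,0,0,0]]]'

```text
time: 19.15
tool_pos: [606.4, 67.8, 84.5]
tcp_rot: [180.0, -0.2, 5.8]
ft_force: [-3.7, 0.5, 6.1]
finger_gap: 53.9
grip_force: 38.4
```

Emit:
play_rows --motion '[[[0,0,0,0,0,0],[0,0,0,0,0,0],[0,0,0,0,0,0],[0,0,0,0,0,0]]]' --jaw 1

```text
time: 19.55
tool_pos: [606.3, 67.7, 83.8]
tcp_rot: [-180.0, -0.2, 5.8]
ft_force: [-0.7, -0.4, -0.0]
finger_gap: 85.6
grip_force: 0.0
```

Emit:
play_rows --motion '[[[0,0,-1,0,0,0],[0,0,-4,0,0,0],[0,0,-8,0,0,0],[0,0,-12,0,0,0],[0,0,-14,0,0,0]]]'

```text
time: 20.05
tool_pos: [607.6, 67.8, 229.7]
tcp_rot: [180.0, -0.6, 5.8]
ft_force: [0.3, 0.3, -0.3]
finger_gap: 85.5
grip_force: 0.0
```

```bash
python3 -c "
from h import *
go(469.5,50.8,220,5.5)
t=snap('side');q=blob(t,BLUE,(270,150,345,225));print(q.min(0),q.max(0))"
```

```text
t 20.05 pose [607.6  67.8 229.7] [179.97  -0.57   5.76] gap 85.5 grip 0.0 F [ 0.3  0.3 -0.3]
shift cm [-13.92   0.3    0.83] turn [ 0.02 -0.57  0.26]
[286 188] [329 212]
```

Emit:
play_rows --motion '[[[-2.5,0,0,0,0,0],[-6,0.1,0,0,0,0],[-10,0.2,0,0,0,0],[-13,0.3,0,0,0,0.2],[-13.9,0.3,0,0,0,0.2]]]'

```text
time: 20.6
tool_pos: [465.8, 50.6, 223.9]
tcp_rot: [180.0, -0.2, 5.6]
ft_force: [1.0, -0.4, -0.2]
finger_gap: 85.1
grip_force: 0.0
```

Emit:
play_rows --motion '[[[0,0,2,0,0,0],[0,0,5,0,0,0],[0,0,8,0,0,0],[0,0,9,0,0,0],[0,0,9,0,0,0]]]'

```text
time: 21.1
tool_pos: [467.1, 50.8, 132.1]
tcp_rot: [-180.0, -0.0, 5.6]
ft_force: [-1.0, -0.2, -0.5]
finger_gap: 85.2
grip_force: 0.0
```

Emit:
play_rows --motion '[[[0,0,0,0,0,0],[0,0,0,0,0,0],[0,0,0,0,0,0]]]'

```text
time: 21.4
tool_pos: [469.3, 50.8, 135.0]
tcp_rot: [180.0, -0.3, 5.6]
ft_force: [0.4, 0.8, -0.3]
finger_gap: 85.7
grip_force: 0.0
```

```bash
python3 -c "
from h import *
go(468.8,50.6,57,5.5)
s=snap('top');t=snap('side')
for S,b in((s,(285,150,335,215)),(t,(270,150,345,225))):
  for n,f,z in(('blue',BLUE,133),('or',ORANGE,103)):
    try:
      q=blob(S,f,b);print(n,q.min(0),q.max(0),rect(S,q,z))
    except Exception as e: print(n,'none')
"
```

```text
t 21.4 pose [469.3  50.8 135. ] [179.99  -0.35   5.56] gap 85.7 grip 0.0 F [ 0.4  0.8 -0.3]
shift cm [-0.1   0.01  7.8 ] turn [ 0.01 -0.35  0.06]
blue [298 167] [318 203] (array([606.3,  68.6]), array([108.1,  52.2]), np.float64(5.8))
or none
blue [286 188] [329 212] (array([605.2,  79.4]), array([105.5,  72.8]), np.float64(3.8))
or [309 213] [328 214] (array([574.3,  92.8]), array([51.7,  3.3]), np.float64(7.9))
```

The stack is square: blue rack centre (606.3,68.6), yaw 5.8. Now down onto the handle.

Emit:
play_rows --motion '[[[-0.1,0,1.5,0,0,0],[-0.1,0,3.5,0,0,0],[-0.1,0,5.5,0,0,0],[-0.1,0,7,0,0,0],[-0.1,0,7.6,0,0,0]]]'

```text
time: 22.0
tool_pos: [465.4, 50.8, 54.6]
tcp_rot: [-180.0, 0.0, 5.6]
ft_force: [0.7, 0.1, 0.7]
finger_gap: 85.1
grip_force: 0.0
```

Emit:
play_rows --motion '[[[0,0,0,0,0,0],[0,0,0,0,0,0],[0,0,0,0,0,0],[0,0,0,0,0,0]]]'

```text
time: 22.4
tool_pos: [468.2, 50.8, 58.3]
tcp_rot: [180.0, -0.3, 5.6]
ft_force: [0.2, -0.2, -0.2]
finger_gap: 85.5
grip_force: 0.0
```

```bash
python3 -c "
from h import *
go(468.8,50.6,57,5.5)"
```

```text
t 22.4 pose [468.2  50.8  58.3] [179.99  -0.3    5.56] gap 85.5 grip 0.0 F [ 0.2 -0.2 -0.2]
shift cm [0.06 0.02 0.13] turn [ 0.01 -0.3   0.06]
```

Emit:
play_rows --motion '[[[0.05,0,0.1,0,0,0],[0.05,0,0.1,0,0,0],[0.05,0,0.1,0,0,0],[0.05,0,0.1,0,0,0],[0.05,0,0.1,0,0,0]]]' --jaw 0.1 --squeeze 20

```text
time: 22.9
tool_pos: [468.0, 50.7, 56.6]
tcp_rot: [180.0, -0.2, 5.6]
ft_force: [-4.2, 0.1, 2.1]
finger_gap: 13.4
grip_force: 21.2
```

Emit:
play_rows --motion '[[[0,0,0,0,0,0],[0,0,0,0,0,0],[0,0,0,0,0,0],[0,0,0,0,0,0]]]' --jaw 0.05 --squeeze 70

```text
time: 23.3
tool_pos: [468.1, 50.7, 56.7]
tcp_rot: [180.0, -0.2, 5.6]
ft_force: [-1.5, -1.6, 4.2]
finger_gap: 12.6
grip_force: 69.0
```

```bash
cat > front.py <<'E'
from h import *
t=snap('side')
# yellow front line & red pointer in the side view, board brown near edge
p=t['pixels'].astype(int);r_,g,b=p[...,0],p[...,1],p[...,2]
def cc(m,box,n):
    x0,y0,x1,y1=box;v,u=np.nonzero(m[y0:y1,x0:x1]);
    print(n,len(u),[(int(a)+x0,int(c)+y0) for a,c in zip(u,v)][:40])
    return np.c_[u+x0,v+y0]
y=cc((r_>110)&(g>90)&(b<60)&(g>0.65*r_),(230,180,330,260),'yellow')
rd=cc((r_>90)&(g<60)&(b<60),(225,205,300,260),'red')
print('yellow',onz(t,y,68)[:,:2].round(1)[:12].tolist() if len(y) else None)
print('red',onz(t,rd,64)[:,:2].round(1).tolist())
go(468.8,50.6,57,5.5)
E
python3 front.py
```

```text
yellow 5 [(287, 219), (287, 220), (287, 221), (286, 223), (318, 227)]
red 21 [(293, 210), (287, 211), (290, 212), (291, 212), (292, 212), (295, 212), (245, 223), (244, 225), (243, 227), (243, 228), (238, 230), (239, 230), (240, 230), (242, 230), (237, 231), (238, 231), (239, 231), (240, 231), (241, 231), (238, 232), (239, 232)]
yellow [[658.3, 101.6], [657.3, 104.9], [656.3, 108.2], [656.9, 115.4], [571.7, 108.8]]
red [[652.9, 64.1], [667.8, 71.4], [658.8, 72.9], [656.1, 72.3], [653.5, 71.7], [645.5, 69.8], [764.0, 137.6], [764.1, 144.6], [764.2, 151.6], [763.0, 154.7], [773.2, 164.0], [770.7, 163.4], [768.2, 162.8], [763.1, 161.6], [774.5, 167.7], [772.0, 167.1], [769.5, 166.5], [766.9, 165.9], [764.4, 165.3], [770.8, 170.2], [768.2, 169.6]]
t 23.35 pose [468.1  50.7  56.7] [179.99  -0.22   5.55] gap 12.6 grip 69.0 F [-1.4 -2.1  4.4]
shift cm [ 0.07  0.01 -0.03] turn [ 0.01 -0.22  0.05]
```

Slide needed is about 106.5 mm along the riser axis. Going gently.

Emit:
play_rows --motion '[[[0.1,0,0,0,0,0],[0.3,0.01,0,0,0,0],[0.6,0.01,0,0,0,0],[0.9,0.02,0,0,0,0],[1.2,0.02,0,0,0,0]]]'

```text
time: 23.85
tool_pos: [478.6, 51.8, 56.6]
tcp_rot: [-180.0, -0.0, 5.6]
ft_force: [-11.5, -0.6, 13.3]
finger_gap: 13.4
grip_force: 70.3
```

Emit:
play_rows --motion '[[[0.3,0.01,0,0,0,0],[0.6,0.01,0,0,0,0],[0.9,0.02,0,0,0,0],[1.2,0.02,0,0,0,0],[1.5,0.03,0,0,0,0]]]'

```text
time: 24.35
tool_pos: [493.6, 53.1, 56.7]
tcp_rot: [-180.0, -0.0, 5.6]
ft_force: [-10.8, -0.2, 12.3]
finger_gap: 12.5
grip_force: 70.2
```

```bash
python3 front.py
```

```text
yellow 4 [(278, 217), (278, 218), (278, 219), (277, 222)]
red 20 [(281, 209), (279, 211), (283, 211), (292, 212), (293, 212), (298, 213), (299, 213), (244, 225), (243, 227), (243, 228), (238, 230), (239, 230), (242, 230), (237, 231), (238, 231), (239, 231), (240, 231), (241, 231), (238, 232), (239, 232)]
yellow [[683.8, 100.6], [682.7, 103.9], [681.6, 107.2], [681.0, 117.6]]
red [[685.9, 68.2], [689.0, 76.4], [678.4, 73.9], [653.5, 71.7], [650.8, 71.0], [636.6, 71.3], [634.0, 70.7], [764.1, 144.6], [764.2, 151.6], [763.0, 154.7], [773.2, 164.0], [770.7, 163.4], [763.1, 161.6], [774.5, 167.7], [772.0, 167.1], [769.5, 166.5], [766.9, 165.9], [764.4, 165.3], [770.8, 170.2], [768.2, 169.6]]
t 24.4 pose [494.2  53.1  56.7] [-1.7998e+02 -8.0000e-02  5.5800e+00] gap 12.6 grip 70.0 F [-7.9 -0.6 12.2]
shift cm [-2.55  0.   -0.04] turn [-0.02 -0.08  0.08]
```

Emit:
play_rows --motion '[[[0.2,0,0,0,0,0],[0.5,0.01,0,0,0,0],[0.8,0.02,0,0,0,0],[1.1,0.02,0,0,0,0],[1.4,0.03,0,0,0,0]]]'

```text
time: 24.9
tool_pos: [507.6, 54.1, 56.7]
tcp_rot: [-180.0, -0.0, 5.6]
ft_force: [-9.2, -1.1, 11.1]
finger_gap: 12.5
grip_force: 70.2
```

Emit:
play_rows --motion '[[[0.3,0.01,0,0,0,0],[0.6,0.01,0,0,0,0],[0.9,0.02,0,0,0,0],[1.2,0.02,0,0,0,0],[1.5,0.03,0,0,0,0]]]'

```text
time: 25.4
tool_pos: [522.5, 55.3, 56.7]
tcp_rot: [-180.0, -0.0, 5.6]
ft_force: [-9.2, -1.2, 10.6]
finger_gap: 12.4
grip_force: 70.0
```

Emit:
play_rows --motion '[[[0.3,0.01,0,0,0,0],[0.6,0.01,0,0,0,0],[0.9,0.02,0,0,0,0],[1.2,0.02,0,0,0,0],[1.4,0.03,0,0,0,0]]]'

```text
time: 25.9
tool_pos: [536.5, 56.4, 56.7]
tcp_rot: [-180.0, -0.0, 5.6]
ft_force: [-9.4, -0.3, 10.8]
finger_gap: 12.4
grip_force: 69.8
```

```bash
python3 front.py
```

```text
yellow 4 [(262, 217), (262, 218), (261, 219), (261, 220)]
red 25 [(264, 207), (263, 209), (272, 210), (273, 210), (281, 211), (282, 211), (290, 212), (293, 212), (295, 212), (299, 213), (245, 223), (244, 225), (243, 227), (243, 228), (238, 230), (239, 230), (240, 230), (242, 230), (237, 231), (238, 231), (239, 231), (240, 231), (241, 231), (238, 232), (239, 232)]
yellow [[725.4, 110.5], [724.3, 113.8], [725.7, 117.7], [724.5, 121.0]]
red [[733.6, 72.1], [733.9, 79.7], [708.7, 77.4], [706.1, 76.8], [683.7, 75.2], [681.0, 74.5], [658.8, 72.9], [650.8, 71.0], [645.5, 69.8], [634.0, 70.7], [764.0, 137.6], [764.1, 144.6], [764.2, 151.6], [763.0, 154.7], [773.2, 164.0], [770.7, 163.4], [768.2, 162.8], [763.1, 161.6], [774.5, 167.7], [772.0, 167.1], [769.5, 166.5], [766.9, 165.9], [764.4, 165.3], [770.8, 170.2], [768.2, 169.6]]
t 25.95 pose [536.9  56.4  56.7] [-1.7998e+02 -7.0000e-02  5.5800e+00] gap 13.1 grip 69.6 F [-7.3 -0.5 10.1]
shift cm [-6.83 -0.09 -0.04] turn [-0.02 -0.07  0.08]
```

Emit:
play_rows --motion '[[[0.3,0.01,0,0,0,0],[0.6,0.01,0,0,0,0],[0.9,0.02,0,0,0,0],[1.2,0.02,0,0,0,0],[1.5,0.03,0,0,0,0]]]'

```text
time: 26.45
tool_pos: [551.4, 57.5, 56.7]
tcp_rot: [-180.0, -0.0, 5.6]
ft_force: [-9.0, -0.7, 9.8]
finger_gap: 12.9
grip_force: 69.9
```

Emit:
play_rows --motion '[[[0.3,0.01,0,0,0,0],[0.6,0.01,0,0,0,0],[0.9,0.02,0,0,0,0],[1.2,0.02,0,0,0,0],[1.4,0.03,0,0,0,0]]]'

```text
time: 26.95
tool_pos: [565.5, 58.6, 56.7]
tcp_rot: [-180.0, -0.0, 5.6]
ft_force: [-9.3, -0.2, 9.7]
finger_gap: 12.3
grip_force: 69.8
```

Emit:
play_rows --motion '[[[0.1,0,0,0,0,0],[0.1,0,0,0,0,0],[0.1,0,0,0,0,0]]]'

```text
time: 27.25
tool_pos: [566.6, 58.7, 56.7]
tcp_rot: [-180.0, -0.1, 5.6]
ft_force: [-7.2, -0.3, 7.5]
finger_gap: 12.4
grip_force: 69.6
```

```bash
python3 front.py; python3 -c "
from h import *
s=snap('top');t=snap('side')
A=cv2.resize(t['pixels'][185:245,230:310],(400,300),interpolation=2);B=cv2.resize(s['pixels'][125:185,265:345],(400,300),interpolation=2)
cv2.imwrite('pics/m6.png',np.hstack([A,B])[...,::-1])"
```

```text
yellow 3 [(251, 216), (251, 217), (250, 219)]
red 31 [(291, 205), (256, 206), (291, 207), (254, 208), (260, 208), (275, 208), (264, 209), (268, 209), (269, 209), (285, 209), (273, 210), (274, 210), (277, 210), (291, 210), (282, 211), (288, 211), (245, 223), (244, 225), (243, 227), (243, 228), (238, 230), (239, 230), (240, 230), (242, 230), (237, 231), (238, 231), (239, 231), (240, 231), (241, 231), (238, 232), (239, 232)]
yellow [[755.3, 114.1], [754.1, 117.4], [754.2, 124.5]]
red [[663.4, 47.8], [756.4, 73.7], [661.3, 54.8], [759.2, 82.0], [743.1, 78.1], [703.0, 68.6], [731.2, 79.1], [720.5, 76.5], [717.9, 75.9], [675.2, 65.7], [706.1, 76.8], [703.4, 76.1], [695.4, 74.2], [658.2, 65.4], [681.0, 74.5], [665.1, 70.7], [764.0, 137.6], [764.1, 144.6], [764.2, 151.6], [763.0, 154.7], [773.2, 164.0], [770.7, 163.4], [768.2, 162.8], [763.1, 161.6], [774.5, 167.7], [772.0, 167.1], [769.5, 166.5], [766.9, 165.9], [764.4, 165.3], [770.8, 170.2], [768.2, 169.6]]
t 27.3 pose [566.6  58.7  56.7] [-1.7998e+02 -7.0000e-02  5.5800e+00] gap 12.9 grip 69.6 F [-6.5 -1.4  8.2]
shift cm [-9.81 -0.15 -0.04] turn [-0.02 -0.07  0.08]
```

View pics/m6.png

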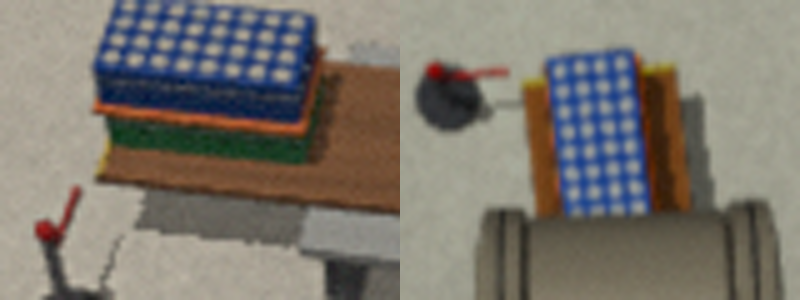

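The picture shows the stack intact. In the top crop the board front corners are near (525,80) and (674,64), and the pointer tip is at (508,71).

```bash
python3 - <<'E'
from h import *
s=snap('top');t=snap('side')
T=lambda a:np.array(a)/5+[265,125]-.4
S=lambda a:np.array(a)/5+[230,185]-.4
F=onz(s,T([(124,81),(274,64)]),68)[:,:2];P=onz(s,T([(108,71)]),64)[0,:2]
Fs=onz(t,S([(95,179)]),68)[0,:2];Ps=onz(t,S([(78,188)]),64)[0,:2]
for a in(3.2,3.8,4.2):
    n=np.array([np.cos(np.radians(a)),np.sin(np.radians(a))]);c=F.mean(0)
    cs=Fs+np.array([.0976,-.9952])*50
    print(a,F.round(1),P.round(1),Fs.round(1),Ps.round(1),'gap top',((P-c)@n).round(1),'side',((Ps-cs)@n).round(1))
# gradient profile for the right part of the front edge (top view), columns
g=s['pixels'].astype(int)
for u in (291,293,316,318): print(u,g[132:146,u].tolist())
E
```

```text
3.2 [[756.3 126. ]
 [765.6  29.3]] [763.9 136.4] [756.1 130. ] [764.5 134.9] gap top 6.2 side 6.5
3.8 [[756.3 126. ]
 [765.6  29.3]] [763.9 136.4] [756.1 130. ] [764.5 134.9] gap top 6.8 side 7.1
4.2 [[756.3 126. ]
 [765.6  29.3]] [763.9 136.4] [756.1 130. ] [764.5 134.9] gap top 7.3 side 7.4
291 [[163, 165, 148], [163, 162, 146], [167, 166, 151], [167, 166, 151], [167, 166, 151], [168, 167, 152], [167, 167, 150], [162, 161, 144], [163, 160, 116], [151, 135, 55], [135, 99, 30], [122, 72, 27], [119, 70, 26], [118, 67, 24]]
293 [[164, 163, 148], [163, 162, 147], [164, 162, 149], [165, 164, 149], [158, 158, 146], [146, 141, 131], [138, 123, 109], [129, 119, 98], [138, 129, 73], [136, 116, 35], [122, 82, 24], [122, 74, 32], [117, 67, 26], [117, 68, 29]]
316 [[161, 160, 145], [161, 160, 146], [159, 160, 144], [160, 160, 142], [158, 158, 141], [153, 147, 113], [138, 122, 57], [121, 88, 17], [96, 60, 24], [67, 40, 13], [61, 34, 13], [55, 30, 7], [58, 32, 12], [56, 31, 12]]
318 [[161, 160, 144], [161, 160, 147], [159, 159, 144], [163, 163, 149], [162, 160, 142], [160, 157, 112], [146, 130, 54], [123, 88, 25], [111, 65, 23], [107, 63, 25], [104, 61, 24], [103, 60, 19], [105, 61, 26], [105, 60, 24]]
```

```bash
python3 - <<'E'
from h import *
import numpy as np
im={n:np.mean([snap(n)['pixels'].astype(float) for _ in range(4)],0) for n in('top','side')}
s=snap('top');t=snap('side')
g=im['top'];red=np.clip(g[...,0]-g[...,1]-8,0,None)
pts=[]
for u in range(277,288):
    w=red[134:145,u];
    if w.sum()>15:
        v=(w*np.arange(134,145)).sum()/w.sum();pts.append((u,v));print(u,round(w.sum()),onz(s,[(u,v)],64)[0,:2].round(1))
n=np.array([np.cos(np.radians(3.8)),np.sin(np.radians(3.8))])
fr=[]
for u in (290,291,292,316,317,318):
    b=g[128:146,u,2];th=92
    i=np.nonzero(b<th)[0][0];v=128+i-1+(b[i-1]-th)/(b[i-1]-b[i]);X=onz(s,[(u,v)],68)[0,:2];fr.append(X);print('front',u,round(v,2),X.round(1))
fr=np.array(fr);k=np.polyfit(fr[:,1],fr[:,0],1);print('slope deg',np.degrees(np.arctan(-k[0])),'mid x at y=77.5',np.polyval(k,77.5))
g=im['side'];red=np.clip(g[...,0]-g[...,1]-15,0,None)
for v in range(219,231):
    w=red[v,234:252];
    if w.sum()>15:
        u=(w*np.arange(234,252)).sum()/w.sum();print('side',v,round(w.sum()),onz(t,[(u,v)],64)[0,:2].round(1))
E
```

```text
277 141 [761.6 166.1]
278 119 [761.3 162.9]
279 82 [761.6 159.7]
280 87 [762.6 156.4]
281 73 [763.3 153.2]
282 66 [763.6 150. ]
283 91 [763.7 146.7]
284 101 [763.7 143.5]
285 93 [763.6 140.3]
286 56 [763.8 137.1]
front 290 140.46 [757.4 124. ]
front 291 140.36 [757.7 120.8]
front 292 140.15 [758.3 117.6]
front 316 137.36 [766.   40.2]
front 317 137.35 [765.9  37. ]
front 318 137.34 [765.9  33.8]
slope deg 5.54248427959655 mid x at y=77.5 762.0078275442818
side 219 43 [754.6 121.2]
side 220 22 [752.9 124.4]
side 222 52 [766.2 134.6]
side 223 93 [765.1 137.9]
side 224 78 [764.6 141.3]
side 225 75 [764.6 144.8]
side 226 84 [764.5 148.2]
side 227 73 [763.8 151.5]
side 228 73 [763.5 154.8]
side 229 200 [770.3 159.9]
side 230 414 [770.  163.2]
```

Emit:
play_rows --motion '[[[0.15,0,0,0,0,0],[0.35,0.01,0,0,0,0],[0.5,0.01,0,0,0,0],[0.6,0.01,0,0,0,0],[0.64,0.01,0,0,0,0]]]'

```text
time: 28.5
tool_pos: [572.8, 59.2, 56.7]
tcp_rot: [-180.0, -0.0, 5.6]
ft_force: [-9.1, -1.0, 9.5]
finger_gap: 12.4
grip_force: 69.8
```

Emit:
play_rows --motion '[[[0,0,0,0,0,0],[0,0,0,0,0,0],[0,0,0,0,0,0]]]'

```text
time: 28.8
tool_pos: [572.8, 59.2, 56.7]
tcp_rot: [-180.0, -0.0, 5.6]
ft_force: [-7.9, -1.7, 8.5]
finger_gap: 12.5
grip_force: 69.7
```

```bash
python3 - <<'E'
from h import *
im={n:np.mean([snap(n)['pixels'].astype(float) for _ in range(4)],0) for n in('top','side')}
s=snap('top');t=snap('side');g=im['top']
fr=[]
for u in (290,291,292,317,318,319):
    b=g[126:146,u,2];th=92
    i=np.nonzero(b<th)[0][0];v=126+i-1+(b[i-1]-th)/(b[i-1]-b[i]);X=onz(s,[(u,v)],68)[0,:2];fr.append(X);print(u,round(v,2),X.round(1))
fr=np.array(fr);k=np.polyfit(fr[:,1],fr[:,0],1);x=np.polyval(k,78);print('mid',x,'gap',(764.1-x)*.998+58*.066,np.degrees(np.arctan(-k[0])))
# side: left edge of the board at its near corner, per row
h=im['side']
for v in range(209,222):
    row=h[v,236:262];print(v,[int(a[0]-a[2]) for a in row])
go(573,59,56.7,5.6)
E
```

```text
290 138.46 [763.9 123.9]
291 138.4 [764.1 120.7]
292 138.18 [764.7 117.5]
317 135.41 [772.3  36.9]
318 135.38 [772.3  33.6]
319 135.59 [771.6  30.4]
mid 768.0667699904451 gap -0.13083645046418235 5.1067565416323495
209 [19, 22, 20, 21, 20, 21, 20, 20, 20, 19, 19, 18, 12, -2, -6, -3, -3, -2, 1, 6, 9, 13, 20, 19, 21, 32]
210 [20, 21, 21, 22, 20, 21, 21, 21, 19, 20, 19, 19, 17, 3, -7, -5, -6, -8, -6, -5, -7, -7, -7, -7, -4, -3]
211 [20, 22, 22, 20, 19, 19, 20, 21, 20, 19, 21, 20, 18, 8, -5, -9, -7, -7, -9, -10, -8, -5, -6, -5, -5, -7]
212 [19, 20, 19, 20, 20, 21, 19, 19, 20, 21, 19, 19, 24, 45, 5, -15, -10, -8, -9, -11, -10, -9, -7, -10, -6, -5]
213 [19, 19, 20, 21, 21, 22, 20, 20, 20, 20, 19, 17, 33, 77, 18, 0, -2, -1, -3, -7, -7, -12, -9, -11, -9, -9]
214 [21, 21, 20, 20, 20, 20, 21, 21, 20, 21, 18, 24, 50, 89, 61, 56, 47, 46, 39, 27, 25, 15, 12, 7, 4, 2]
215 [20, 21, 20, 21, 18, 21, 20, 21, 18, 19, 17, 30, 79, 82, 64, 63, 63, 64, 64, 63, 64, 62, 62, 64, 63, 59]
216 [19, 19, 19, 21, 21, 19, 20, 20, 19, 19, 20, 40, 97, 76, 63, 62, 61, 63, 63, 63, 63, 63, 65, 67, 65, 64]
217 [18, 20, 20, 19, 20, 19, 20, 20, 20, 17, 23, 53, 90, 68, 63, 61, 62, 62, 61, 62, 60, 62, 61, 61, 60, 63]
218 [19, 20, 21, 20, 21, 20, 22, 21, 19, 19, 33, 81, 77, 67, 65, 66, 65, 64, 64, 63, 64, 65, 61, 62, 62, 59]
219 [19, 21, 20, 20, 20, 21, 22, 20, 20, 19, 32, 93, 82, 67, 66, 65, 67, 66, 66, 66, 68, 67, 65, 66, 66, 62]
220 [21, 21, 21, 21, 19, 20, 20, 20, 19, 18, 17, 41, 43, 41, 44, 47, 54, 55, 61, 66, 68, 70, 68, 66, 66, 66]
221 [19, 20, 21, 20, 20, 21, 20, 20, 21, 20, 17, 20, 21, 25, 25, 27, 28, 26, 32, 37, 36, 38, 43, 44, 52, 52]
t 29.3 pose [572.8  59.2  56.7] [-1.7998e+02 -5.0000e-02  5.5800e+00] gap 12.8 grip 69.7 F [-8.4 -1.9  8.4]
shift cm [0.02 0.02 0.  ] turn [-0.02 -0.05 -0.02]
```

```bash
python3 - <<'E'
from h import *
t=snap('side')
X=onz(t,[(247.75,214),(247.4,215),(247.2,216),(246.9,217),(246.35,218),(246.3,219)],68)[:,:2];print(X.round(1).tolist())
m=X.mean(0);c=m+(78-m[1])*np.array([-np.tan(np.radians(5.5)),1])
P=np.array([764.9,136.])
for a in(3.3,3.8):
    n=np.array([np.cos(np.radians(a)),np.sin(np.radians(a))]);print(c,(P-c)@n)
E
```

```text
[[766.4, 109.5], [766.0, 113.0], [765.3, 116.4], [764.8, 119.9], [765.0, 123.5], [763.8, 126.8]]
[769.0800385  78.       ] -0.8343936673487504
[769.0800385  78.       ] -0.3269623310136076
```

Both views put the front edge within about 0.5 mm of the pointer plane. The handle height hasn't changed, so I'm handing in while still holding it.

```bash
python3 -c "
from h import *
s=snap('top');q=blob(s,BLUE,(285,125,335,172));print(rect(s,q,133))
print(job.hand_in())"
```

```text
(array([716.1,  78.1]), array([97.8, 52.4]), np.float64(6.4))
the job is handed in; nothing more can be done
None
```

I stacked the sheet and blue rack squarely on the green rack and slid the board out until its front edge was about 0.5 mm from the pointer plane by both cameras. I handed it in at about 29 s with the handle still gripped and its height unchanged; my first grab at the sheet missed and pressed on it with about 15 N, but it didn't visibly move.

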